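Sweep loose adapter rings into the parts dock beside the microscope

ROBOT

A 6-joint arm with a two-finger parallel gripper is mounted at the origin on the work surface. World frame = base frame: x ahead of the robot, y to its left, z up, the work surface at z = 0. Lengths are in m, angles in rad, forces in N, time in s.
With the tool pointing down it reaches from about 0.375 to 0.9 m from the base axis. Payload 3.1 kg.
Tool frame: the origin (TCP) lies midway between the tips of the shut fingers; the grasp point (between the pads) lies pinch_z behind it (pinch_z is the distance from the TCP to the grasp point, in m); y points along the fingers, z is the direction in which the jaws open and shut, and the axes are right-handed (so a half turn about y gives the same grasp; the last joint's range is limited). The gripper opens to 87 mm and grips with 3 to 60 N. Pads are 19 mm wide; open, the fingers measure 117 mm over their backs; the gripper's body (75 mm by 190 mm) begins 51 mm behind the grasp point.
Start: joints at [-1.304, 0.527, 1.433, -0, 1.181, -0.178], TCP at [0.27, -0.564, 0.223] pointing down, gripper open.
Joint ranges: [-3.08, 3.08], [-0.75, 2.2], [0.22, 2.44], [-1.43, 4.57], [0, 2.65], [-2.85, 2.85]. Speed limits (rad/s): [2.79, 2.79, 3.14, 3.14, 3.14, 3.14].

INTERFACE

Orientations are given as a unit quaternion [x, y, z, w].
In Python, from rig import get_obs, camera, hand_in, pinch_z gives the robot as it stands. The module is installed in compiled form; this text tells all that it offers.
- The arm moves only by the tool arm_command, never from a script. Its argument "plan" is a list of rows, each a list of 2 entries, a list of its own where there are three numbers: the shift along the world's x, y, z in units of 25 mm (1.0 is 25 mm), then the turn about the world's z in units of 5 degrees (1.0 is 5 degrees). A call has 1 to 5 rows; each row is the pose to reach, as a shift and turn from the pose commanded when the call began; what a row does not reach only later rows make up. A row lasts 1/10 s, in which the tool goes at most 50 mm and 8.59 degrees, less where a joint would pass 70% of its speed; a pose out of reach is approached as far as the arm can. A call with a gripper value outside its range is refused whole. "fingers" is the opening, from -1 (shut) to 1 (fully open), set as the call begins (left out, the last holds). The fingers move at their own pace and stop on an object; "force" is the grip in N (left out, the last holds). Time passes only in rows, so rows that repeat a pose let the fingers close. It gives the time, the measured TCP pose, the force and the opening at its end, in the units of the state.
- get_obs(): the state, without advancing time (a new reading comes with each control period).
- camera(name): name is "scene" or "top" or "wrist"; returns a dict with "pixels" (420x560x3 uint8, red, green, blue), "camera_matrix" (3x3 intrinsics, pixels), "R" (3x3) and "t" (3): a world point X has camera coordinates R X + t. Camera axes: x right, y down, z forward; pixel columns grow to the right and rows downward; lengths in m; the calibration is good to about 2 mm. A picture is of the moment at which its call begins. There is no depth.
- hand_in(): hands the job in, once; it reports no verdict.
The state is a dict: "time": time; "q": joint angles; "joint_velocities": joint speeds; "joint_torque": joint torques, N m; "position": TCP position; "tool_rot": TCP orientation; "ft_force": force on the tool from outside, world axes, zero at the start; "moment": the same for the moment, N m; "grip_width": finger opening in m.
Only numpy, scipy, OpenCV 4.12 (cv2) and the standard library are available. Lean on these libraries where they do the work, as an engineer would, in place of code of your own. Each camera call takes 0.05 s, during which the arm holds its last target.

TASK

Clear the microscope bench: with the fingertips, sweep the three loose brass rings along the bench top through the open mouth of the black-walled parts dock, until all three lie flat on its blue floor, wholly inside. Only slide them, never lift them, and leave the filter cubes and everything else where they stand.

Things in the scene. Friction and masses are not known exactly. Their poses are not given: they have to be found in the camera images.
- dock: Parts dock, immovable: black three-sided frame round a blue floor patch level with the bench (no sill). Inside 140 mm wide, 130 mm deep; walls 6 mm thick, 25 mm high. Origin: centre of the blue floor, bench height. Its x axis points inward, from the open mouth (x = -65 mm) to the back wall (x = +65 mm); side walls at y = +-70 mm; z up.
- dock_mouth (a point): Middle of the dock's open mouth line, at bench height, axes as the dock's. The mouth faces the robot's right, up to 20 degrees askew. From its two ends straight wings, 25 mm high, flare outward at 45 degrees, ending 31 mm ahead of the mouth line and 105 mm either side of its middle.
- ring_a: Loose brass adapter ring lying flat on the bench, one of three alike: 36 mm outside, 20 mm hole, 14 mm high, about 80 g; slides under a light push. Origin: centre of its underside, z up.
- ring_b: Loose brass adapter ring lying flat on the bench, one of three alike: 36 mm outside, 20 mm hole, 14 mm high, about 80 g; slides under a light push. Origin: centre of its underside, z up.
- ring_c: Loose brass adapter ring lying flat on the bench, one of three alike: 36 mm outside, 20 mm hole, 14 mm high, about 80 g; slides under a light push. Origin: centre of its underside, z up.
- cube_mid: Bystander, loose, not to be moved: black filter cube, a 38 mm cube with rows of small dots and a round green window, standing among the rings. Origin: centre of its underside.
- cube_side: Bystander, loose, not to be moved: second black filter cube, the same 38 mm cube, to the right near the robot. Origin: centre of its underside.
- dropper: Bystander, loose, not to be moved: amber dropper bottle with black cap, 32 mm across, 75 mm tall, left of the dock. Origin: centre of its underside.
- slide_box: Bystander, loose, not to be moved: closed slide box, blue below and white above, 85 x 100 x 33 mm, to the right. Origin: centre of its underside.
- driver: Bystander, loose, not to be moved: screwdriver with red handle, 150 mm long, lying beyond the rings (handle 26 mm thick); origin: bench height under the middle of its length. 
- dish: Bystander, loose, not to be moved: small round blue ceramic dish, 70 mm across, 16 mm high, to the left of the dock. Origin: centre of its underside.

How it is judged:
At the end, for the whole second after the job is handed in: All three rings lie flat (within 0.15 rad) and at rest on the dock's floor, between its side walls and wholly behind the mouth line (ring centre at least 16 mm inside it); no bystander has moved more than 15 mm (x of ring_a in the frame of dock between -0.049 and 0.065 m and y of ring_a in the frame of dock between -0.07 and 0.07 m and height (world z) of each of ring_a, ring_b, ring_c below 0.004 m and angle between each of ring_a, ring_b, ring_c's own z axis and vertical below 0.15 rad and linear speed of each of ring_a, ring_b, ring_c below 0.01 m/s and x of ring_b in the frame of dock between -0.049 and 0.065 m and y of ring_b in the frame of dock between -0.07 and 0.07 m and x of ring_c in the frame of dock between -0.049 and 0.065 m and y of ring_c in the frame of dock between -0.07 and 0.07 m and not (distance of cube_mid from where it was at the start of the episode above 0.015 m) and not (distance of cube_side from where it was at the start of the episode above 0.015 m) and not (distance of dropper from where it was at the start of the episode above 0.015 m) and not (distance of slide_box from where it was at the start of the episode above 0.015 m) and not (distance of driver from where it was at the start of the episode above 0.015 m) and not (distance of dish from where it was at the start of the episode above 0.015 m)); the robot touches nothing.
It fails at once if a ring is lifted more than 10 mm off the bench (height (world z) of any of ring_a, ring_b, ring_c above 0.01 m).
It fails at once if a bystander (filter cube, bottle, slide box, screwdriver, dish) is moved more than 15 mm (distance of any of cube_mid, cube_side, dropper, slide_box, driver, dish from where it was at the start of the episode above 0.015 m).
It also fails if it takes over 72 s, if anything falls off the work surface, if the arm or the gripper's body presses on something with over 40 N, if the wrist force passes 120 N, or if a joint passes its speed limit or range.

## Working session

There is one attempt and no reset: what is moved stays moved. The work goes in short steps, Python scripts to look and compute and a tool call to move; the robot and the scene stay as the last step left them, time stands still between calls to the robot, and variables do not carry over. Pictures are saved under pics/ and viewed, and the job is handed in when it is done.

Besides the shell and the picture viewer there is one more tool, called after ">>>" by a JSON object that holds its "name" and its "arguments", one argument or row to a line. arm_command: Moves the arm, as the interface text tells. Its arguments: {"type":"object","properties":{"plan":{"type":"array"},"fingers":{"type":"number"},"force":{"type":"number"}},"required":["plan"]}

```bash
mkdir -p pics; cat > h.py <<'E'
import numpy as np, cv2
from rig import get_obs, camera, hand_in, pinch_z
def snap(n,f):
    c=camera(n); cv2.imwrite('pics/'+f+'.png',c['pixels'][:,:,::-1]); np.savez('pics/'+f+'.npz',**c); return c
def w(c,u,v,z=0):
    K=np.array(c['camera_matrix']);R=np.array(c['R']);t=np.array(c['t'])
    d=R.T@np.linalg.inv(K)@np.array([u,v,1.]);o=-R.T@t
    return (o+d*(z-o[2])/d[2])[:2]
def px(c,X):
    p=np.array(c['camera_matrix'])@(np.array(c['R'])@np.array(X)+np.array(c['t']));return p[:2]/p[2]
E
python3 - <<'E'
from h import *
o=get_obs();print(o,pinch_z)
snap('top','top0');snap('scene','scene0')
E
```

```text
{'time': 0.0, 'q': array([-1.30350024e+00,  5.28463047e-01,  1.43390199e+00, -1.10285703e-05,
        1.18139550e+00, -1.78482585e-01]), 'joint_velocities': array([ 0.00018194,  0.00101479, -0.00040329,  0.00079481,  0.0024488 ,
        0.00105872]), 'joint_torque': array([ 5.84028803e-04, -4.40039957e+01, -1.76591957e+01,  6.32832572e-02,
        5.82221069e-02, -1.64950793e-04]), 'position': array([ 0.26931197, -0.56318679,  0.22157366]), 'tool_rot': array([-0.15634381,  0.69037978, -0.68884869,  0.15626856]), 'ft_force': array([ 0.07948454,  0.59948083, -0.36425827]), 'moment': array([-0.0366249 , -0.02660409, -0.04740963]), 'grip_width': 0.08711264727216672} 0.0187
```

View pics/top0.png

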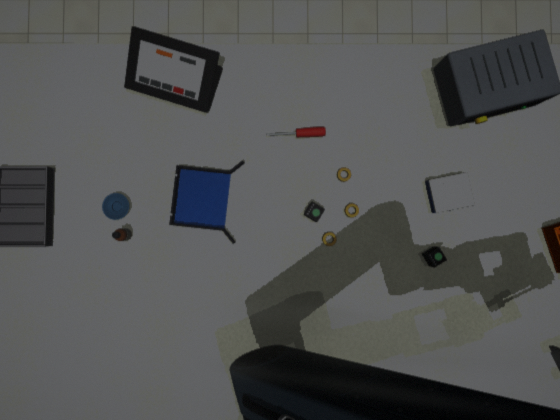

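View pics/scene0.png

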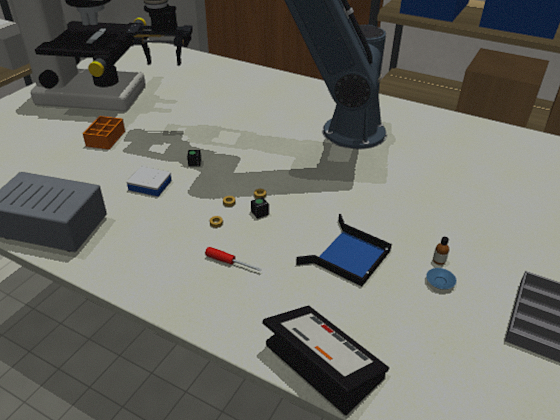

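```bash
python3 - <<'E'
from h import *
im=cv2.imread('pics/top0.png')[120:280,150:480]
im=cv2.resize(im,None,fx=2.42,fy=2.42,interpolation=cv2.INTER_CUBIC);im=np.clip(im*1.8,0,255).astype('uint8')
cv2.imwrite('pics/top0c.png',im)
c=np.load('pics/top0.npz')
for n,u,v,z in [('r1',344,174,.014),('r2',351,210,.014),('r3',328,239,.014),('cm',314,211,.038),('dock',200,197,0)]: print(n,w(c,u,v,z))
print(px(c,[.5,0,0]),px(c,[.6,0,0]))
E
```

```text
r1 [ 0.63089409 -0.13455619]
r2 [ 0.53915913 -0.1515455 ]
r3 [ 0.46587651 -0.09269912]
cm [ 0.53589072 -0.05556942]
dock [0.57360502 0.23395609]
[291.11080993 225.54484344] [291.00408348 186.66385585]
```

View pics/top0c.png

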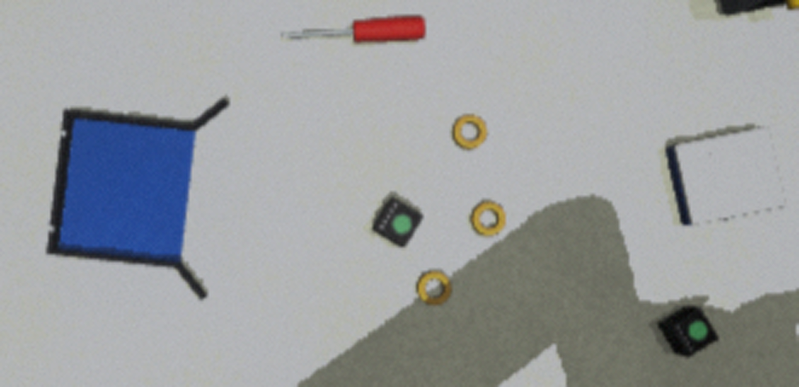

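```bash
python3 - <<'E'
from h import *
from scipy.spatial.transform import Rotation as Ro
c=np.load('pics/top0.npz')
f=lambda a,b,z:np.round(w(c,150+a/2.42,120+b/2.42,z),4)
for n,a,b,z in [('r1',469,132,.014),('r2',488,218,.014),('r3',434,287,.014),('cm',402,223,.038),('backfar',77,119,0),('mouthfar',195,129,0),('mouthnear',180,259,0),('backnear',60,248,0),('wingfar',227,99,.025),('wingnear',204,296,.025),('drv',355,30,.01),('drv',424,27,.01)]: print(n,f(a,b,z))
R=Ro.from_quat(get_obs()['tool_rot']).as_matrix();print(R.round(3))
E
```

```text
r1 [ 0.6295 -0.134 ]
r2 [ 0.5389 -0.1532]
r3 [ 0.4669 -0.0961]
cm [ 0.533  -0.0608]
backfar [0.6455 0.2813]
mouthfar [0.6347 0.1556]
mouthnear [0.4964 0.171 ]
backnear [0.5083 0.298 ]
wingfar [0.6629 0.1197]
wingnear [0.4583 0.1429]
drv [ 0.7387 -0.0147]
drv [ 0.7419 -0.0879]
[[-0.902 -0.001  0.431]
 [-0.431  0.002 -0.902]
 [-0.    -1.    -0.002]]
```

>>> {"name": "arm_command", "arguments": {
  "plan": [
    [[1.2,1.25,0],1.3],
    [[2.4,2.5,-0.2],2.6],
    [[3.6,3.75,-0.4],3.9],
    [[4.8,5.0,-0.6],5.2],
    [[6.0,6.2,-0.8],6.5]
  ],
  "fingers": -0.54
}}

```text
time: 0.6
position: [0.4202, -0.4072, 0.202]
tool_rot: [-0.344, 0.618, -0.617, 0.344]
ft_force: [0.5, 0.1, 0.3]
grip_width: 0.0552
```

>>> {"name": "arm_command", "arguments": {
  "plan": [
    [[1.2,1.25,-0.2],1.3],
    [[2.4,2.5,-0.4],2.6],
    [[3.6,3.75,-0.6],3.9],
    [[4.8,5.0,-0.8],5.2],
    [[6.0,6.2,-1.0],6.4]
  ]
}}

```text
time: 1.1
position: [0.5703, -0.2521, 0.1769]
tool_rot: [0.501, -0.499, 0.498, -0.501]
ft_force: [0.0, -0.3, 0.4]
grip_width: 0.0218
```

>>> {"name": "arm_command", "arguments": {
  "plan": [
    [[1.0,1.0,-0.5],0],
    [[2.0,2.0,-1.0],0],
    [[2.4,2.4,-2.0],0],
    [[2.4,2.4,-2.8],0],
    [[2.4,2.4,-2.8],0]
  ]
}}

```text
time: 1.6
position: [0.6272, -0.1918, 0.1038]
tool_rot: [-0.501, 0.502, -0.497, 0.5]
ft_force: [-1.9, 0.7, 0.2]
grip_width: 0.0202
```

```bash
python3 - <<'E'
from h import *
c=snap('wrist','w1');snap('top','t1')
for p in [(.6295,-.134,.014),(.5389,-.1532,.014)]: print(px(c,p))
E
```

```text
[278.81796318 133.23422143]
[159.06062545 158.7747897 ]
```

View pics/w1.png

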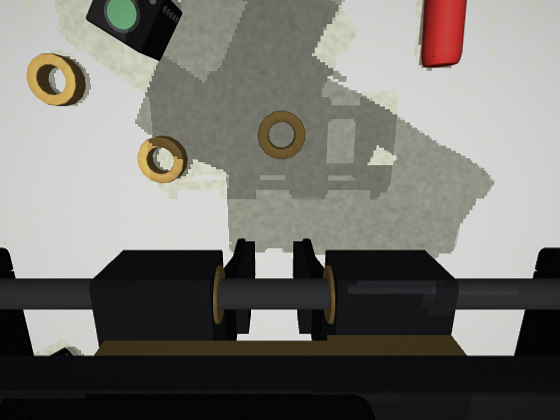

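View pics/t1.png

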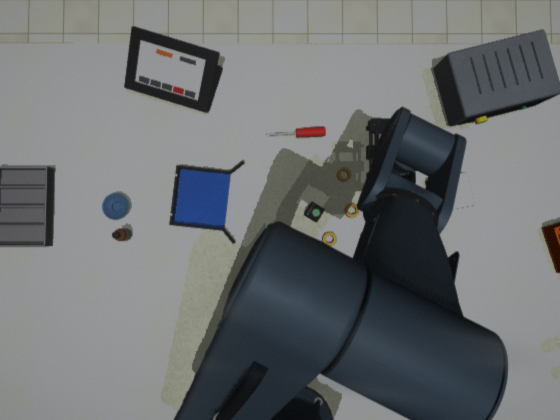

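>>> {"name": "arm_command", "arguments": {
  "plan": [
    [[0,0,-1.2],0],
    [[0,0,-2.4],0],
    [[0,0,-3.4],0],
    [[0,0,-3.9],0],
    [[0,0,-3.9],0]
  ]
}}

```text
time: 2.2
position: [0.6287, -0.1942, 0.0093]
tool_rot: [-0.5, 0.501, -0.499, 0.5]
ft_force: [-0.1, -0.3, 0.2]
grip_width: 0.0199
```

>>> {"name": "arm_command", "arguments": {
  "plan": [
    [[0,0.4,0],0],
    [[0,0.9,0],0],
    [[0,1.5,0],0],
    [[0,2.1,0],0],
    [[-0.05,2.7,0],0]
  ]
}}

```text
time: 2.7
position: [0.6289, -0.1248, 0.0109]
tool_rot: [-0.5, 0.499, -0.5, 0.501]
ft_force: [0.5, -1.4, 1.2]
grip_width: 0.0199
```

```bash
python3 - <<'E'
from h import *
c=snap('wrist','w2');print(get_obs()['position'])
E
```

```text
[ 0.62769426 -0.12191394  0.01051326]
```

View pics/w2.png

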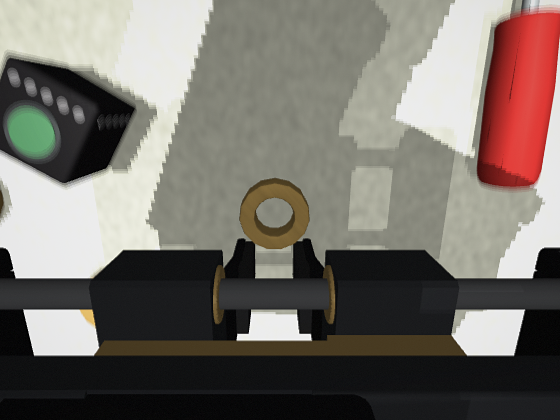

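>>> {"name": "arm_command", "arguments": {
  "plan": [
    [[-0.05,0.5,-0.2],0],
    [[-0.15,1.2,-0.2],0],
    [[-0.25,1.9,-0.2],0],
    [[-0.35,2.6,-0.2],0],
    [[-0.4,3.3,-0.2],0]
  ]
}}

```text
time: 3.25
position: [0.6174, -0.042, 0.0048]
tool_rot: [0.5, -0.5, 0.499, -0.5]
ft_force: [0.6, -0.5, 0.4]
grip_width: 0.0201
```

>>> {"name": "arm_command", "arguments": {
  "plan": [
    [[-0.1,0.7,0],0],
    [[-0.2,1.4,0],0],
    [[-0.3,2.1,0],0],
    [[-0.4,2.8,0],0],
    [[-0.5,3.5,0],0]
  ]
}}

```text
time: 3.75
position: [0.6054, 0.0452, 0.005]
tool_rot: [0.5, -0.5, 0.5, -0.5]
ft_force: [-0.6, -0.3, -0.9]
grip_width: 0.02
```

```bash
python3 - <<'E'
from h import *
c=snap('wrist','w3');print(get_obs()['position'])
E
```

```text
[0.60429623 0.04787991 0.00487962]
```

View pics/w3.png

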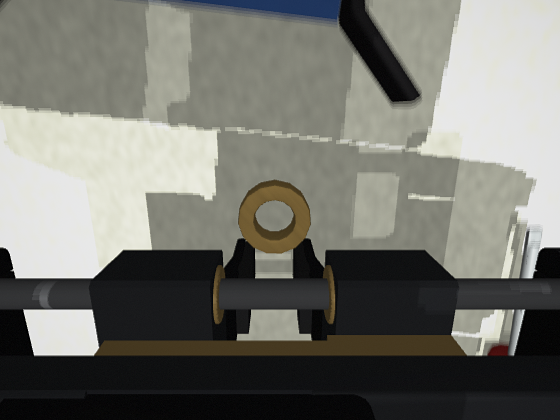

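>>> {"name": "arm_command", "arguments": {
  "plan": [
    [[0,0.8,0],0],
    [[0,1.6,0],0],
    [[0,2.4,0],0],
    [[0,3.2,0],0],
    [[0.05,4.0,0],0]
  ]
}}

```text
time: 4.3
position: [0.6066, 0.1445, 0.005]
tool_rot: [0.5, -0.5, 0.5, -0.5]
ft_force: [0.4, -0.5, 0.1]
grip_width: 0.0199
```

>>> {"name": "arm_command", "arguments": {
  "plan": [
    [[0.1,0.8,0],0],
    [[0.2,1.6,0],0],
    [[0.3,2.4,0],0],
    [[0.3,3.0,0],0],
    [[0.3,3.3,0],0]
  ]
}}

```text
time: 4.8
position: [0.6142, 0.2275, 0.005]
tool_rot: [0.501, -0.499, 0.499, -0.5]
ft_force: [0.6, -0.1, 0.0]
grip_width: 0.0201
```

```bash
python3 - <<'E'
from h import *
c=snap('wrist','w4');print(get_obs()['position'])
E
```

```text
[0.61419215 0.22806031 0.00500999]
```

View pics/w4.png

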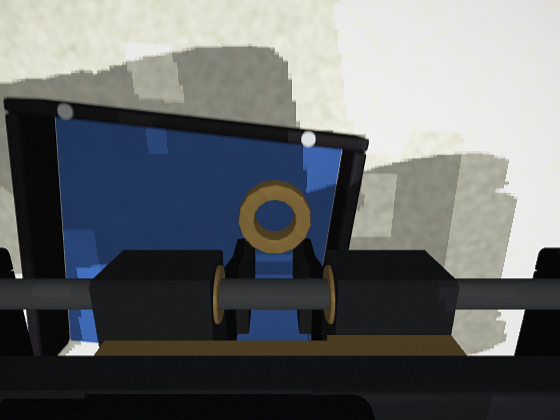

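>>> {"name": "arm_command", "arguments": {
  "plan": [
    [[0,-0.6,0],0],
    [[0,-1.2,0.6],0],
    [[0,-1.2,2.0],0],
    [[0,-1.8,3.6],0],
    [[-0.5,-3.5,3.6],0]
  ]
}}

```text
time: 5.35
position: [0.6084, 0.1382, 0.102]
tool_rot: [-0.496, 0.496, -0.503, 0.505]
ft_force: [1.1, -0.7, -0.1]
grip_width: 0.0198
```

>>> {"name": "arm_command", "arguments": {
  "plan": [
    [[-1.0,-1.7,0],0],
    [[-2.0,-3.4,0],0],
    [[-3.0,-5.1,0],0],
    [[-4.2,-6.8,0],0],
    [[-5.4,-8.5,0],0]
  ]
}}

```text
time: 5.85
position: [0.4676, -0.074, 0.0962]
tool_rot: [0.5, -0.5, 0.501, -0.5]
ft_force: [0.2, -1.1, -0.5]
grip_width: 0.0201
```

>>> {"name": "arm_command", "arguments": {
  "plan": [
    [[0,-1.5,0],0],
    [[0,-2.8,0],0],
    [[0,-3.3,0],0],
    [[0,-3.3,-0.5],0],
    [[0,-3.3,-0.5],0]
  ]
}}

```text
time: 6.35
position: [0.4677, -0.1538, 0.0823]
tool_rot: [-0.5, 0.501, -0.5, 0.499]
ft_force: [-0.2, 0.6, 0.2]
grip_width: 0.0203
```

```bash
python3 - <<'E'
from h import *
c=snap('wrist','w5');print(get_obs()['position'])
E
```

```text
[ 0.46804266 -0.15324015  0.08264143]
```

View pics/w5.png

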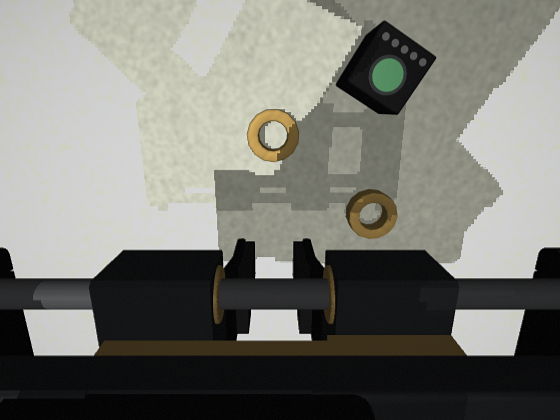

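>>> {"name": "arm_command", "arguments": {
  "plan": [
    [[0,0,-1.2],0],
    [[0,0,-2.4],0],
    [[0,0,-3.1],0],
    [[0,0.4,-3.1],0],
    [[0,1.0,-3.1],0]
  ]
}}

```text
time: 6.9
position: [0.4694, -0.1274, 0.0055]
tool_rot: [0.5, -0.5, 0.5, -0.5]
ft_force: [0.9, -0.7, 0.6]
grip_width: 0.0198
```

>>> {"name": "arm_command", "arguments": {
  "plan": [
    [[0,0.6,0],0],
    [[0,1.2,0],0],
    [[0,1.9,0],0],
    [[0,2.6,0],0],
    [[0,3.3,0],0]
  ]
}}

```text
time: 7.4
position: [0.4698, -0.0439, 0.0061]
tool_rot: [-0.5, 0.499, -0.5, 0.501]
ft_force: [1.0, -0.9, 0.5]
grip_width: 0.02
```

```bash
python3 - <<'E'
from h import *
c=snap('wrist','w6');print(get_obs()['position'])
E
```

```text
[ 0.46850618 -0.04156565  0.00602009]
```

View pics/w6.png

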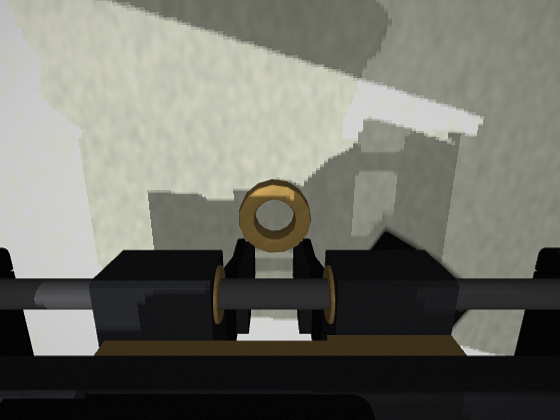

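>>> {"name": "arm_command", "arguments": {
  "plan": [
    [[0,0.7,0],0],
    [[0,1.4,0],0],
    [[0.15,2.1,0],-0.5],
    [[0.4,2.8,0],-1.0],
    [[0.7,3.5,0],-1.5]
  ]
}}

```text
time: 7.95
position: [0.4864, 0.0432, 0.0058]
tool_rot: [-0.466, 0.532, -0.532, 0.466]
ft_force: [0.5, -0.7, 0.1]
grip_width: 0.0199
```

>>> {"name": "arm_command", "arguments": {
  "plan": [
    [[0.3,0.7,0],-0.5],
    [[0.6,1.4,0],-1.0],
    [[0.9,2.1,0],-1.5],
    [[1.2,2.8,0],-1.5],
    [[1.4,3.2,0],-1.5]
  ]
}}

```text
time: 8.45
position: [0.522, 0.1236, 0.0058]
tool_rot: [0.431, -0.56, 0.561, -0.432]
ft_force: [-0.6, -1.7, 0.1]
grip_width: 0.0201
```

```bash
python3 - <<'E'
from h import *
c=snap('wrist','w7');print(get_obs()['position'])
E
```

```text
[0.52313911 0.12439841 0.00577387]
```

View pics/w7.png

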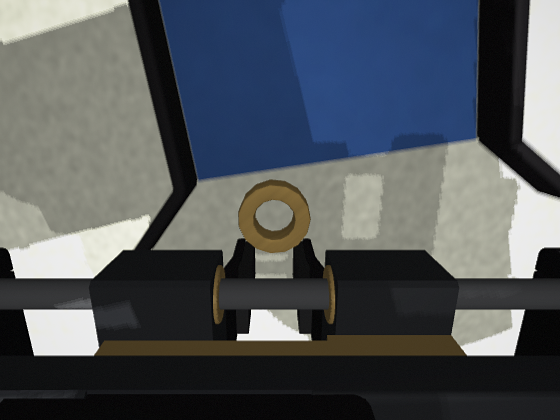

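>>> {"name": "arm_command", "arguments": {
  "plan": [
    [[0.2,0.7,0],0],
    [[0.3,1.4,0],0.4],
    [[0.38,2.1,0],0.8],
    [[0.45,2.8,0],1.2],
    [[0.5,3.4,0],1.6]
  ]
}}

```text
time: 9.0
position: [0.5342, 0.2073, 0.0054]
tool_rot: [0.469, -0.529, 0.529, -0.469]
ft_force: [0.1, -1.6, 0.5]
grip_width: 0.0199
```

>>> {"name": "arm_command", "arguments": {
  "plan": [
    [[0.05,0.4,0],0],
    [[0.07,0.6,0],0],
    [[0.07,0.6,0],0],
    [[0.07,0.6,0],0]
  ]
}}

```text
time: 9.4
position: [0.5359, 0.2217, 0.0049]
tool_rot: [-0.469, 0.53, -0.529, 0.469]
ft_force: [-0.7, 0.4, -1.0]
grip_width: 0.02
```

```bash
python3 - <<'E'
from h import *
c=snap('wrist','w8');print(get_obs()['position'])
E
```

```text
[0.5358794  0.22155879 0.00486606]
```

View pics/w8.png

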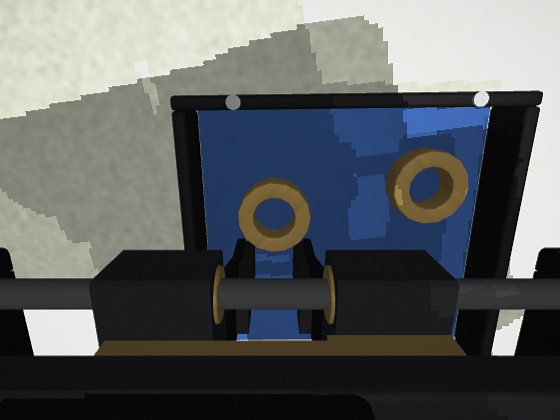

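>>> {"name": "arm_command", "arguments": {
  "plan": [
    [[-0.05,-0.6,0],0],
    [[-0.1,-1.2,0.6],0],
    [[-0.1,-1.2,2.0],0],
    [[-0.2,-1.8,3.4],0],
    [[-0.3,-3.3,3.4],-1.0]
  ]
}}

```text
time: 9.95
position: [0.5317, 0.1396, 0.0941]
tool_rot: [0.442, -0.547, 0.551, -0.448]
ft_force: [0.6, -0.1, -0.2]
grip_width: 0.0199
```

>>> {"name": "arm_command", "arguments": {
  "plan": [
    [[-0.2,-1.7,0],-1.2],
    [[-0.4,-3.4,0],-2.4],
    [[-0.6,-5.1,0],-3.6],
    [[-0.8,-6.8,0],-4.8],
    [[-1.0,-8.5,0],-6.0]
  ]
}}

```text
time: 10.45
position: [0.5023, -0.0757, 0.09]
tool_rot: [-0.286, 0.647, -0.647, 0.286]
ft_force: [1.0, -0.3, -0.1]
grip_width: 0.0204
```

>>> {"name": "arm_command", "arguments": {
  "plan": [
    [[0,-1.5,0],0],
    [[-0.05,-2.8,0],0],
    [[-0.1,-4.0,0],0],
    [[-0.1,-4.8,0],0],
    [[-0.1,-4.8,0],0]
  ]
}}

```text
time: 10.95
position: [0.5007, -0.197, 0.0901]
tool_rot: [0.286, -0.646, 0.647, -0.286]
ft_force: [0.4, 0.6, 0.3]
grip_width: 0.02
```

```bash
python3 - <<'E'
from h import *
c=snap('wrist','w9');print(get_obs()['position'])
print(px(c,[.539,-.153,.014]),px(c,[.533,-.06,.038]))
E
```

```text
[ 0.50017642 -0.19483092  0.0899065 ]
[271.58514174 133.07442865] [154.76970686  21.25493081]
```

View pics/w9.png

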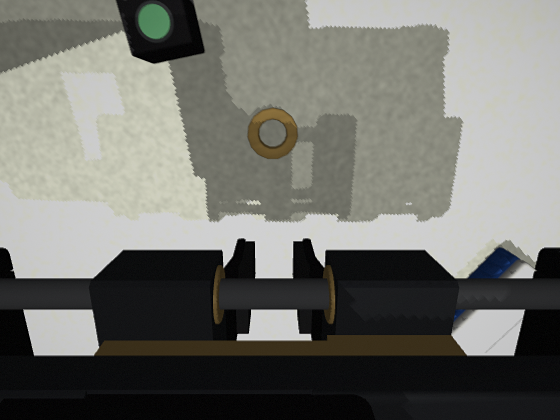

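>>> {"name": "arm_command", "arguments": {
  "plan": [
    [[0,0,-1.2],0],
    [[0,0,-2.4],0],
    [[0,0,-3.4],0],
    [[0.25,0.28,-3.4],0],
    [[0.6,0.67,-3.4],0]
  ]
}}

```text
time: 11.5
position: [0.5157, -0.175, 0.005]
tool_rot: [-0.288, 0.647, -0.645, 0.287]
ft_force: [-0.3, -0.5, 0.3]
grip_width: 0.0203
```

>>> {"name": "arm_command", "arguments": {
  "plan": [
    [[0.45,0.5,0],0],
    [[0.9,1.0,0],0],
    [[1.4,1.55,0],0],
    [[1.9,2.1,0],0],
    [[2.4,2.65,0],0]
  ]
}}

```text
time: 12.0
position: [0.5777, -0.1083, 0.0066]
tool_rot: [0.288, -0.645, 0.646, -0.289]
ft_force: [-0.8, -0.3, 0.8]
grip_width: 0.02
```

```bash
python3 - <<'E'
from h import *
c=snap('wrist','w10');print(get_obs()['position'])
E
```

```text
[ 0.57998318 -0.10661606  0.00678014]
```

View pics/w10.png

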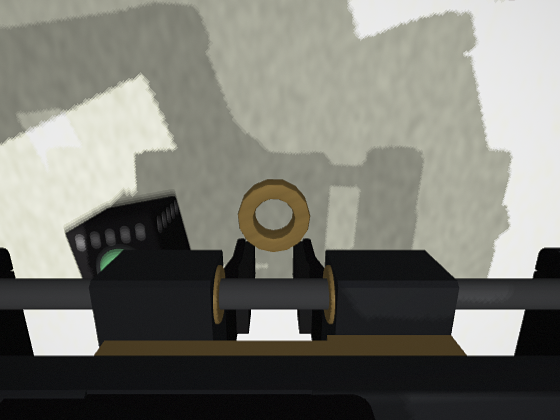

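>>> {"name": "arm_command", "arguments": {
  "plan": [
    [[0.27,0.15,-0.06],1.4],
    [[0.53,0.34,-0.06],2.8],
    [[0.76,0.56,-0.06],4.2],
    [[0.96,0.8,-0.06],5.6],
    [[1.13,1.06,-0.06],7.0]
  ]
}}

```text
time: 12.55
position: [0.6053, -0.0828, 0.0048]
tool_rot: [0.47, -0.527, 0.529, -0.471]
ft_force: [-0.4, -0.5, -0.7]
grip_width: 0.0198
```

>>> {"name": "arm_command", "arguments": {
  "plan": [
    [[0.14,0.3,0],1.4],
    [[0.2,0.7,0],1.8],
    [[0.2,1.2,0],2.2],
    [[0.2,1.4,0],2.2]
  ]
}}

```text
time: 12.95
position: [0.6093, -0.0469, 0.0041]
tool_rot: [-0.517, 0.482, -0.482, 0.518]
ft_force: [-0.5, -0.4, 0.4]
grip_width: 0.0198
```

```bash
python3 - <<'E'
from h import *
c=snap('wrist','w11');print(get_obs()['position'])
E
```

```text
[ 0.6090561  -0.04656017  0.00393074]
```

View pics/w11.png

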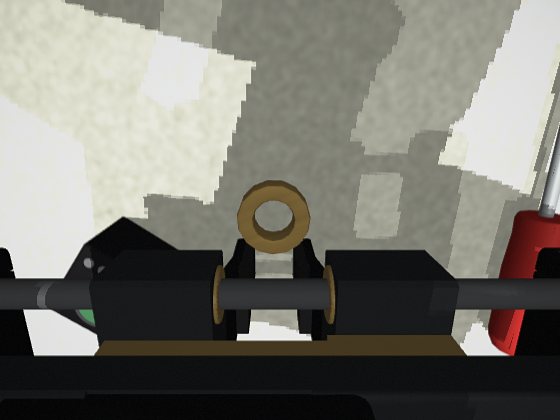

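>>> {"name": "arm_command", "arguments": {
  "plan": [
    [[0,0.7,0.05],0],
    [[0,1.4,0.05],0],
    [[-0.15,2.1,0.05],0.5],
    [[-0.4,2.8,0.05],1.0],
    [[-0.7,3.5,0.05],1.5]
  ]
}}

```text
time: 13.5
position: [0.5913, 0.0407, 0.0049]
tool_rot: [-0.549, 0.446, -0.446, 0.549]
ft_force: [0.3, -0.9, 0.7]
grip_width: 0.0201
```

>>> {"name": "arm_command", "arguments": {
  "plan": [
    [[-0.25,0.7,0],0],
    [[-0.5,1.4,0],0],
    [[-0.75,2.1,0],-0.5],
    [[-1.0,2.8,0],-1.0],
    [[-1.15,3.4,0],-1.5]
  ]
}}

```text
time: 14.0
position: [0.5616, 0.1256, 0.0048]
tool_rot: [0.517, -0.483, 0.482, -0.517]
ft_force: [1.0, -1.5, 0.3]
grip_width: 0.0203
```

```bash
python3 - <<'E'
from h import *
c=snap('wrist','w12');print(get_obs()['position'])
E
```

```text
[0.5607007  0.12761629 0.00468538]
```

View pics/w12.png

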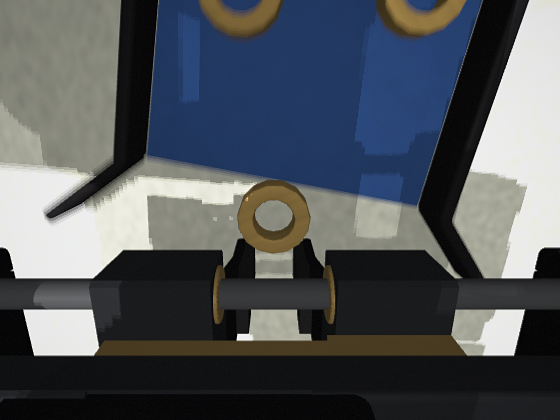

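>>> {"name": "arm_command", "arguments": {
  "plan": [
    [[0.08,0.6,0],-0.5],
    [[0.16,1.2,0],-1.0],
    [[0.22,1.8,0],-1.5],
    [[0.28,2.3,0],-1.5],
    [[0.3,2.5,0],-1.5]
  ]
}}

```text
time: 14.55
position: [0.5702, 0.1877, 0.0047]
tool_rot: [-0.485, 0.514, -0.514, 0.485]
ft_force: [-0.4, -1.2, -0.5]
grip_width: 0.02
```

>>> {"name": "arm_command", "arguments": {
  "plan": [
    [[0.01,0.1,0],0],
    [[0.01,0.1,0],0],
    [[0.0,-0.4,0],0],
    [[-0.05,-1.0,0],0],
    [[-0.1,-1.6,0.4],0]
  ]
}}

```text
time: 15.05
position: [0.5667, 0.1444, 0.014]
tool_rot: [-0.485, 0.516, -0.514, 0.484]
ft_force: [-0.5, 0.4, -1.4]
grip_width: 0.0201
```

>>> {"name": "arm_command", "arguments": {
  "plan": [
    [[0,-0.5,1.2],0],
    [[0,-1.0,3.0],0],
    [[0,-2.5,4.0],0],
    [[0,-4.0,5.0],0],
    [[0,-5.0,5.0],0]
  ]
}}

```text
time: 15.55
position: [0.5703, 0.0173, 0.1444]
tool_rot: [0.482, -0.513, 0.518, -0.486]
ft_force: [0.9, 0.4, -0.5]
grip_width: 0.02
```

```bash
python3 - <<'E'
from h import *
c=snap('wrist','w13');snap('scene','s13');c=snap('top','t13');print(get_obs()['position'])
im=c['pixels'][120:280,150:480,::-1]
im=cv2.resize(im,None,fx=2.42,fy=2.42,interpolation=cv2.INTER_CUBIC);cv2.imwrite('pics/t13c.png',np.clip(im*1.8,0,255).astype('uint8'))
E
```

```text
[0.56792384 0.01850165 0.14091638]
```

View pics/w13.png

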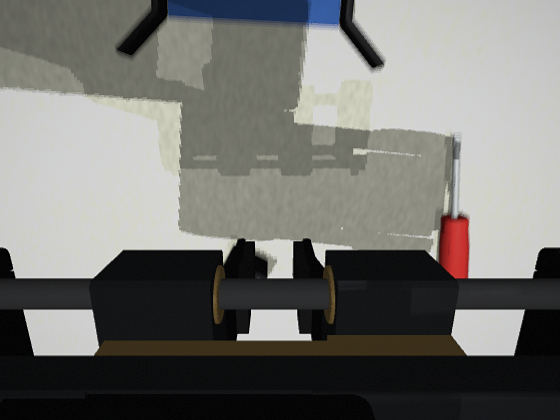

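View pics/t13c.png

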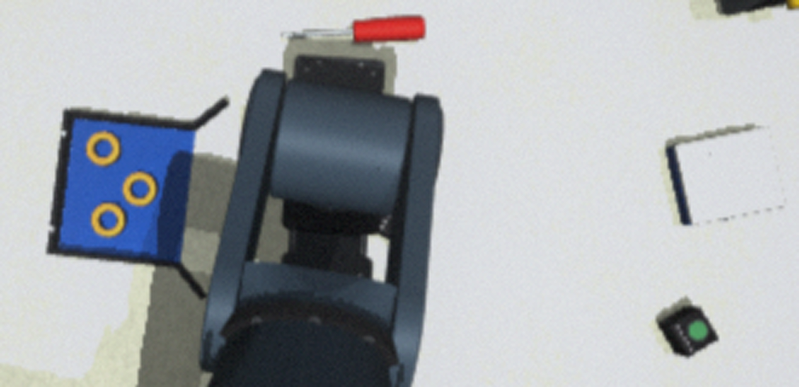

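View pics/s13.png

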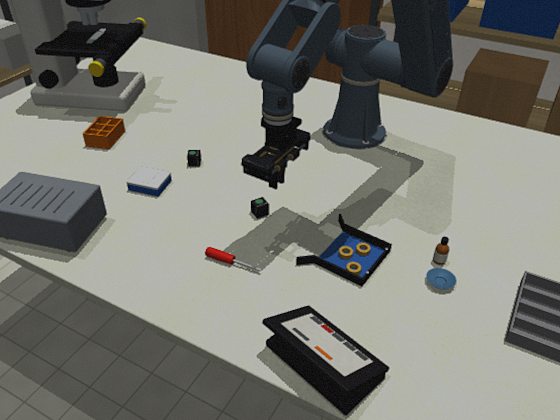

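```bash
python3 -c "
from rig import hand_in,get_obs
print(get_obs()['joint_velocities'].round(3));print(hand_in())"
```

```text
[0.049 0.02  0.013 0.013 0.003 0.012]
the job is handed in; nothing more can be done
None
```

I swept all three brass rings into the dock one at a time. Each ring sat between the two slightly open fingertips, about 5 mm above the bench (up to 11 mm at the start of the first sweep), and was pushed without being gripped or lifted. I took the third ring around the far side of `cube_mid`. The job was handed in at about 15.7 s.

The last top and scene pictures show all three rings flat on the blue floor. The frontmost ring's centre is about 50 mm behind the mouth line, so all three are well past the 16 mm needed.

As far as I can see, both filter cubes, the dropper bottle, slide box, screwdriver and dish are where they stood in the first pictures. I compared them by eye, and `cube_mid` only in the scene picture because the arm hid it from above. Force readings stayed under about 2 N, and the gripper was clear of everything at the end. No check failed or disagreed.

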